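Catch boxed brake pads from the gravity chute and crate them

ROBOT

A 6-joint arm with a two-finger parallel gripper is mounted at the origin on a cart in front of the work surface, level with it; the furniture and walls round the work are solid. World frame = base frame: x ahead of the robot, y to its left, z up, the work surface at z = 0. Lengths are in m, angles in rad, forces in N, time in s.
With the tool pointing down it reaches from about 0.3 to 0.85 m from the base axis. Payload 4.2 kg.
Tool frame: the origin (TCP) lies between the finger pads; the fingertips stand 11 mm ahead of it and the grasp point (between the pads) lies 8 mm behind it; x points along the fingers, y is the direction in which the jaws open and shut, and the axes are right-handed (so a half turn about x gives the same grasp; the last joint's range is limited). The gripper opens to 91 mm and grips with 3 to 60 N. Pads are 32 mm wide; open, the fingers measure 118 mm over their backs; the gripper's body (76 mm by 178 mm) begins 60 mm behind the grasp point.
Start: joints at [1.152, 0.32, 1.565, -0, 1.257, -0.02], TCP at [0.223, 0.53, 0.225] pointing down, gripper open.
Joint ranges: [-3.11, 3.11], [-0.84, 2.01], [0.21, 2.61], [-1.34, 4.49], [0.05, 2.63], [-2.56, 2.56]. Speed limits (rad/s): [2.57, 2.57, 3.14, 3.14, 3.14, 3.14].

INTERFACE

Orientations are given as a rotation vector (axis times angle).
In Python, from cell import monitor, optics, job gives the robot as it stands.
- The arm moves only by the tool apply_moves, never from a script. Its argument "steps" is a list of rows, each a list of 5 numbers: the shift along the tool's x, y, z in m, then the turn about the tool's x in degrees, then the opening, from 0 (shut) to 1 (fully open). A call has 1 to 10 rows; each row shifts and turns the commanded pose from where the row before left it, along the tool's axes as they then stand; what a row does not reach is not made up. A row lasts 1/12 s, in which the tool goes at most 41.7 mm and 7.16 degrees, less where a joint would pass 70% of its speed; a pose out of reach is approached as far as the arm can. A call with a gripper value outside its range is refused whole. The fingers move at their own pace and stop on an object; "newtons" is the grip in N (left out, the last holds). Time passes only in rows, so rows that do not move let the fingers close. It gives the time, the measured TCP pose, the force and the opening at its end, in the units of the state.
- monitor.read_state(): the state, without advancing time (a new reading comes with each control period).
- optics.camera(name): name is "scene" or "top" or "wrist"; returns a dict with "image" (384x512x3 uint8, red, green, blue), "range_z" (384x512 float32, m along the optical axis (not along the pixel's ray), 0 where there is no reading), "camera_matrix" (3x3 intrinsics, pixels), "xyz" and "orientation" of the camera in the world. Camera axes: x right, y down, z forward; pixel columns grow to the right and rows downward; lengths in m; the calibration is good to about 2 mm. A picture is of the moment at which its call begins.
- job.finish_job(): hands the job in, once; it reports no verdict.
The state is a dict: "time_s": time; "joint_positions": joint angles; "qvel": joint speeds; "effort": joint torques, N m; "eef_pos": TCP position; "eef_rot": TCP orientation; "force": force on the tool from outside, world axes, zero at the start; "wrist_torque": the same for the moment, N m; "opening": finger opening in m.
Only numpy, scipy, OpenCV 4.12 (cv2) and the standard library are available. Lean on these libraries where they do the work, as an engineer would, in place of code of your own. Each camera call takes 0.05 s, during which the arm holds its last target. There are 200 camera calls.

TASK

Fill the parts caddy from the chute: take it by its rim, hold it level under the mouth with the end of the caddy pushing the hanging paddle back until all three boxes of brake pads have slid into it. Then set the caddy down on the bench and let go, take it again by its carrying handle, and lower it by the handle to the bottom of the open job crate, leaving the chute's flap shut again. Let no box fall outside the caddy, and leave the two bottles standing where they are.

Things in the scene. Friction and masses are not known exactly. Their poses are not given: they have to be found in the camera images.
- chute: Gravity chute: straight sheet-steel lane on legs, 98 mm wide, fixed to the bench. Origin on the bench top below the middle of the mouth lip; x points from the mouth back up the lane (the mouth looks along -x), z up. Lane floor rises at 28 degrees towards +x; its side plates stand 55 mm above it. Under the mouth the space is free back to the legs at x = +70 mm.
- gate (a joint): Sprung hinge of the stop flap, axis across the lane 4 mm before the lip, 188 mm above the bench. 0: flap up, boxes held; boxes slide out freely once it is nearly at its stop, 1.40 rad. A paddle hangs from the same hinge: pushed back along the chute's +x it turns the flap down and forward. 1.5 N moves it, about 4 N holds it open; it swings shut by itself.
- paddle (a point): Centre of the round edge (8 mm thick) at the foot of the paddle plate (50 mm wide), 82 mm from the hinge. Shut: chute x = -62 mm, 130 mm above the bench; lowest 106 mm on its way. Pushed by an edge 140 mm above the bench, the paddle's face is at chute x = -54 mm when shut and x = +28 mm when fully open.
- caddy_mid (a point): Parts caddy: grey moulded open tray 200 x 124 x 58 mm, loose, 0.14 to 0.24 kg empty. Point at its centre, 29 mm above its underside; x along its length, y across, z up. Rim: a band 10 mm thick, 20 mm tall round the top, inside it 180 x 104 mm; walls 5 mm, floor 4 mm. A grasp on a long side's rim 40 mm from an end keeps the gripper clear of chute and handle.
- caddy_handle (a point): Middle of the caddy's fixed arched handle: a level bar along the caddy's y across its middle, 15 mm thick and straight for 70 mm, axis 142 mm above the caddy's underside (84 mm above its rim). Same axes as the caddy. Carry the caddy high: the bottles beside it reach 145 mm, and a steel drawer cabinet behind the right-hand part of the bench reaches 240 mm.
- crate: Job crate: black moulded open box fixed on the bench, inside 224 x 146 mm, over its rim 242 x 164 mm, 70 mm high, floor 4 mm thick. Origin at the centre of its underside; x along its length, y across, z up. The caddy fits in lengthwise, either way round, with about 11 mm to spare on every side: no room for a finger beside its rim.
- oil_bottle_mid (a point): Oil bottle, teal, 42 mm round, 130 mm tall, loose, standing beside a long side of the caddy near one of its four corners, its axis about 103 mm from the caddy's middle line; to be left standing. Point at its centre, half-way up.
- sealant_bottle_mid (a point): White sealant bottle, 48 mm round, 145 mm tall, loose, standing beside a long side of the caddy near one of its four corners, its axis about 103 mm from the caddy's middle line; to be left standing. Point at its centre, half-way up.
- pads_1_mid (a point): Box of brake pads 1 (nearest the mouth at the start): a plain carton 55 x 85 x 22 mm, 50 g, lying flat in the lane with its 85 mm across it. Point at its centre.
- pads_2_mid (a point): Box of brake pads 2 (middle at the start): a plain carton 55 x 85 x 22 mm, 50 g, lying flat in the lane with its 85 mm across it. Point at its centre.
- pads_3_mid (a point): Box of brake pads 3 (last in the queue at the start): a plain carton 55 x 85 x 22 mm, 50 g, lying flat in the lane with its 85 mm across it. Point at its centre.
- chute_mouth (a point): Middle of the lane floor's lip at the mouth, 195 mm above the bench; axes as the chute. The side plates reach 30 mm out past the lip, their foremost lower corner about 177 mm above the bench: a rim pushed in under them must be lower. Boxes leave the opened flap 20 to 40 mm before the lip and fly up to 100 mm further along -x while they fall.
- tyre_lever_a_mid (a point): Plastic tyre lever, 122 x 19 x 11 mm, loose, lying on the bench along a long side of the caddy near one of its corners, about 103 mm from the caddy's middle line; low enough for a finger to pass above it. Point at its centre.
- tyre_lever_b_mid (a point): Plastic tyre lever, 122 x 19 x 11 mm, loose, lying on the bench along a long side of the caddy near one of its corners, about 103 mm from the caddy's middle line; low enough for a finger to pass above it. Point at its centre.

How it is judged:
By the outcome, as a careful person would: the job done as asked, in the order asked, and still so for the second after the job is handed in, with the robot touching nothing.
It also fails if it takes over 72 s, if anything falls off the work surface, if the arm or the gripper's body presses on something with over 40 N, if the wrist force passes 120 N, or if a joint passes its speed limit or range.

## Working session

There is one attempt and no reset: what is moved stays moved. The work goes in short steps, Python scripts to look and compute and a tool call to move; the robot and the scene stay as the last step left them, time stands still between calls to the robot, and variables do not carry over. Pictures are saved under pics/ and viewed, about 8 in all and at most 12, crops included, and the job is handed in when it is done.

Besides the shell and the picture viewer there is one more tool, called after "Call:" by a JSON object that holds its "name" and its "arguments". apply_moves: Moves the arm, as the interface text tells. Its arguments: {"type":"object","properties":{"steps":{"type":"array","items":{"type":"array","items":{"type":"number"}}},"newtons":{"type":"number"}},"required":["steps"]}

```bash
mkdir -p pics; ls
cat > h.py <<'E'
import numpy as np, cv2
from scipy.spatial.transform import Rotation as R
from cell import monitor, optics, job
def cam(n):
    c=optics.camera(n); o=np.array(c["orientation"],float)
    c["R"]=o if o.shape==(3,3) else (R.from_rotvec(o).as_matrix() if o.size==3 else R.from_quat(o).as_matrix())
    return c
def cloud(c):
    K=c["camera_matrix"]; z=c["range_z"]; v,u=np.mgrid[:z.shape[0],:z.shape[1]]
    p=np.stack([(u-K[0,2])/K[0,0]*z,(v-K[1,2])/K[1,1]*z,z],-1)
    return p@c["R"].T+np.array(c["xyz"])
def save(c,n): cv2.imwrite("pics/"+n,c["image"][...,::-1])
E
python3 - <<'E'
from h import *
print(monitor.read_state())
for n in("scene","top"):
    c=cam(n);save(c,n+"0.png");print(n,c["orientation"],c["xyz"],c["camera_matrix"].tolist())
    P=cloud(c);np.savez(n+"0.npz",P=P,im=c["image"],z=c["range_z"])
    ok=c["range_z"]>0;print(ok.mean(),np.percentile(P[ok],[1,50,99],axis=0))
a=cv2.imread("pics/scene0.png");b=cv2.imread("pics/top0.png")
cv2.imwrite("pics/both.png",cv2.resize(np.vstack([a,b]),(0,0),fx=.78,fy=.78))
E
```

```text
pics
{'time_s': 0.0, 'joint_positions': array([ 1.15202140e+00,  3.20284851e-01,  1.56569361e+00, -2.44652025e-05,
        1.25738117e+00, -1.99842665e-02]), 'qvel': array([-0.0007584 ,  0.00056467,  0.00134062, -0.00070456,  0.00014974,
        0.00099712]), 'effort': array([-1.33685598e-04, -4.12467813e+01, -2.31973135e+01,  7.30082486e-02,
        4.58428427e-02, -1.61685452e-04]), 'eef_pos': array([0.22307296, 0.52943233, 0.22411865]), 'eef_rot': array([ 0.31147726,  1.54842707, -0.31420919]), 'force': array([ 0.42386582, -0.09630804,  0.95455908]), 'wrist_torque': array([ 0.06676771, -0.08673827, -0.05588411]), 'opening': 0.09102786204298283}
scene [-2.11026753  0.59191503 -0.33645845] [-0.05348456 -0.97879533  0.88329473] [[431.08427330991486, 0.0, 253.93517074075703], [0.0, 431.08427330991486, 191.61201485558323], [0.0, 0.0, 1.0]]
0.8322652180989584 [[-0.25752902 -0.78958389 -0.91355739]
 [ 0.56803273 -0.15850138  0.07406109]
 [ 1.46708599  2.63433372  0.68790743]]
top [-2.1655865   2.12069854 -0.14810352] [ 0.32005761 -0.08159394  1.51630293] [[477.48229928566514, 0.0, 250.73495369929387], [0.0, 477.48229928566514, 187.8242886685821], [0.0, 0.0, 1.0]]
0.9961140950520834 [[-2.10561411e-01 -8.52093079e-01 -9.16144655e-01]
 [ 5.38380776e-01 -8.43016280e-02  1.31150957e-03]
 [ 1.59561737e+00  1.22329802e+00  7.02091596e-01]]
```

View pics/top0.png

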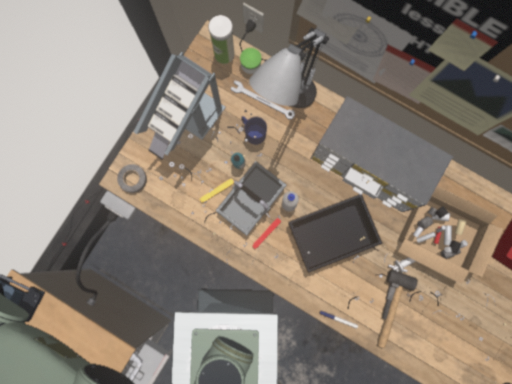

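View pics/scene0.png

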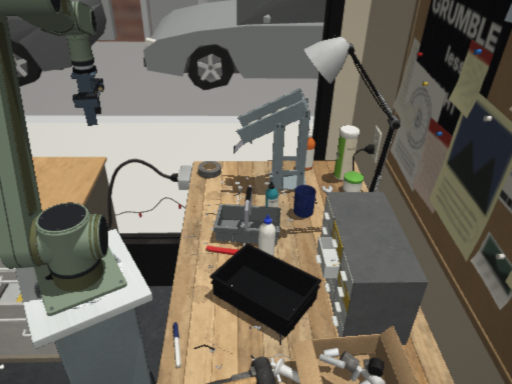

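The top view shows the chute at about (180,105), the caddy at (250,200), the oil bottle at (238,160), the sealant at (289,203), the levers at (217,190) and (266,233), and the crate at (335,235). The scene view agrees. Next I'll measure from the depth data.

Run:
```python
from h import *
D=np.load("top0.npz");P=D["P"];im=D["im"].astype(int)
v,u=np.mgrid[:384,:512]
def box(u0,u1,v0,v1): return (u>=u0)&(u<=u1)&(v>=v0)&(v<=v1)
def rect(m,n):
    q=P[m][:,:2].astype(np.float32); r=cv2.minAreaRect(q*1000); print(n,m.sum(),np.round(r[0],1),np.round(r[1],1),round(r[2],1),"zmed",np.median(P[m][:,2]).round(4))
bench=box(200,330,130,280)&(abs(P[...,2])<.02); print("bench z",np.median(P[...,2][bench]))
m=box(210,290,155,242)&(P[...,2]>.046)&(P[...,2]<.068)&(im.max(-1)-im.min(-1)<30)
_,l,st,_=cv2.connectedComponentsWithStats(m.astype(np.uint8));k=1+np.argmax(st[1:,4]);rect(l==k,"caddy rim")
h=box(225,285,165,235)&(P[...,2]>.12)&(P[...,2]<.17);rect(h,"handle");print(P[h].mean(0))
m=box(275,395,185,285)&(P[...,2]>.06)&(P[...,2]<.08)&(im.max(-1)<80)
_,l,st,_=cv2.connectedComponentsWithStats(m.astype(np.uint8));k=1+np.argmax(st[1:,4]);rect(l==k,"crate rim")
print("oil",P[box(230,245,152,170)&(P[...,2]>.11)].mean(0),"seal",P[box(280,298,192,215)&(P[...,2]>.12)].mean(0))
red=box(245,290,215,255)&(im[...,0]>150)&(im[...,1]<90);rect(red,"red")
ye=box(195,240,175,205)&(im[...,0]>150)&(im[...,2]<90);rect(ye,"yel")
# chute: white boxes and everything tall
w=box(145,225,70,160)&(im.min(-1)>190)&(P[...,2]>.15);print("boxes")
_,l,st,_=cv2.connectedComponentsWithStats(w.astype(np.uint8))
for k in range(1,len(st)):
    if st[k,4]>20: rect(l==k,k); print(P[l==k].mean(0))
c=box(130,235,40,165)&(P[...,2]>.15)&(P[...,2]<.5);print(c.sum(),P[c].min(0),P[c].max(0))
b=D["im"][30:250,110:400,::-1]; cv2.imwrite("pics/crop.png",cv2.resize(b,(0,0),fx=2.7,fy=2.7,interpolation=cv2.INTER_CUBIC))
```

```text
bench z 0.0012878726129968987
caddy rim 627 [503.4 -70.5] [129.5 199.7] 52.8 zmed 0.0579
handle 198 [504.2 -69.9] [123.5  15.2] 52.4 zmed 0.1467
[ 0.50299296 -0.07046219  0.14533475]
crate rim 408 [ 398.3 -325.6] [157.3 239.2] 22.5 zmed 0.0699
oil [ 0.61517318 -0.02414847  0.11997827] seal [ 0.48819436 -0.181316    0.21056174]
red 91 [ 382.7 -114.1] [ 19. 140.] 54.8 zmed 0.009
yel 0 [0. 0.] [0. 0.] 0.0 zmed nan
boxes
1 280 [751.7 122.4] [86.9 33. ] 56.1 zmed 0.2758
[0.75452355 0.12233047 0.27585777]
2 270 [541.1  35.3] [497.7  47.8] 33.4 zmed 0.2499
[0.7126197  0.14824932 0.25466911]
3 257 [671.3 176.1] [87.3 31.6] 55.8 zmed 0.2242
[0.67378559 0.17598985 0.22416757]
4333 [0.5956563  0.00746467 0.15006714] [0.96733768 0.25828399 0.34904963]
  return _methods._mean(a, axis=axis, dtype=dtype,
  ret = ret.dtype.type(ret / rcount)
```

View pics/crop.png

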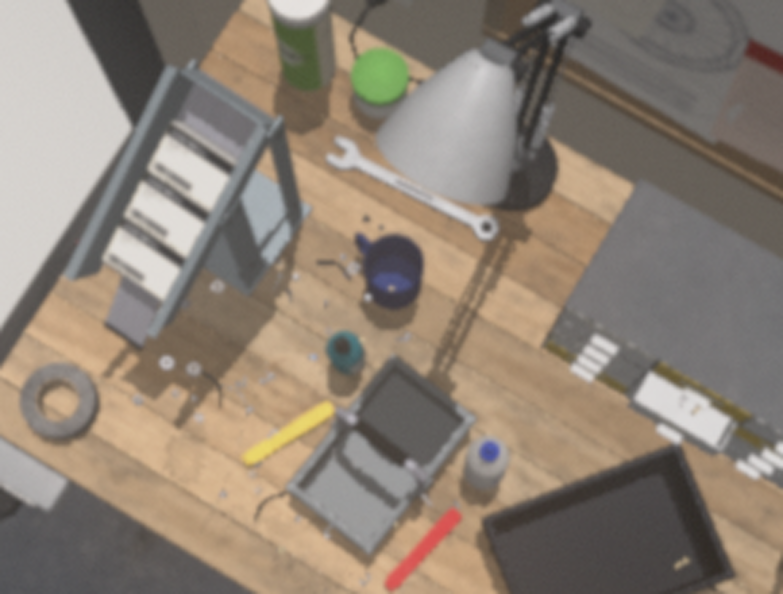

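The crop confirms the layout: chute mouth at the lower left, and the caddy's long axis nearly parallel to the lane. The levers lie at the caddy's near end and the bottles at its far end. Next I'll fit the chute and check the scales.

Run:
```python
from h import *
D=np.load("top0.npz");P=D["P"];im=D["im"].astype(int)
v,u=np.mgrid[:384,:512]
def box(u0,u1,v0,v1): return (u>=u0)&(u<=u1)&(v>=v0)&(v<=v1)
# box-top plane from white pixels in lane
w=box(148,197,75,140)&(im.min(-1)>170)&(P[...,2]>.2)&(P[...,2]<.3)
_,l,st,_=cv2.connectedComponentsWithStats(w.astype(np.uint8))
m=np.isin(l,[k for k in range(1,len(st)) if st[k,4]>60]);Q=P[m]
for _ in range(4):
    c=Q.mean(0);n=np.linalg.svd(Q-c,full_matrices=False)[2][2];n*=np.sign(n[2]);d=(Q-c)@n;Q=Q[abs(d)<max(.003,2*d.std())]
print("plane n",n,"tilt",np.degrees(np.arccos(n[2])),"rms",d.std(),"dir",np.degrees(np.arctan2(-n[1],-n[0])))
for k in range(1,len(st)):
    if st[k,4]>60:
        q=P[l==k]; q=q[abs((q-c)@n)<.005]; r=cv2.minAreaRect((q[:,:2]*1000).astype(np.float32)); print(np.round(r,1) if 0 else r, q.mean(0))
# chute axis
for th in (-33.5,-34.,-34.5):
    X=np.array([np.cos(np.radians(th)),np.sin(np.radians(th))]);Y=np.array([-X[1],X[0]])
    x=P[...,:2]@X;y=P[...,:2]@Y;yc=Q[:,:2].mean(0)@Y
    # side plates: above box plane
    h=(P-c)@n; s=box(130,225,40,170)&(P[...,2]>.17)&(P[...,2]<.4)&(h>.020)&(h<.045)
    for nm,sel in(("L",s&(y>yc+.035)&(y<yc+.08)),("R",s&(y<yc-.035)&(y>yc-.08))):
        print(th,nm,sel.sum(),"slope",np.degrees(np.polyfit(x[sel],y[sel],1)[0]),"y",np.median(y[sel])-yc,"front x",np.percentile(x[sel],[0.5,2]), "h",np.median(h[sel]))
X=np.array([np.cos(np.radians(-34)),np.sin(np.radians(-34))]);Y=np.array([-X[1],X[0]])
# floor plane = top plane - 22mm ; lip where z=.195 along the centre line
c2=c-.022*n; xl=c2[:2]@X-(c2[2]-.195)/np.tan(np.radians(28));print("lip x from plane",xl,"yc",yc,"mouth",xl*X+yc*Y)
print("box fronts x", [np.percentile(P[l==k][:,:2]@X,[1,99])-xl for k in range(1,len(st)) if st[k,4]>60])
S=np.load("scene0.npz");A=S["P"]
h=(A-np.r_[c])@n;x=A[...,:2]@X-xl;y=A[...,:2]@Y-yc
g=(abs(y)<.08)&(x>-.12)&(x<.25)&(A[...,2]>.1)&(A[...,2]<.4)
print("scene cam chute pts",g.sum());q=g&(A[...,2]<.2)
for lo in np.arange(-.1,.0,.01):
    s=g&(x>=lo)&(x<lo+.01); 
    if s.sum(): print(round(lo,2),s.sum(),np.percentile(A[s][:,2],[2,50,98]).round(3),np.percentile(y[s],[2,98]).round(3))
b=box(278,300,190,218)&(P[...,2]>.1)&(P[...,2]<.155);print("seal",np.median(P[b],0),b.sum())
b=box(228,248,150,172)&(P[...,2]>.1)&(P[...,2]<.14);print("oil",np.median(P[b],0),b.sum())
ye=box(195,240,175,205)&(im[...,0]>130)&(im[...,2]<110)&(im[...,1]>110)&(im[...,0]-im[...,2]>80);print(ye.sum(),np.median(P[ye],0))
st=monitor.read_state();print(R.from_rotvec(st["eef_rot"]).as_matrix().round(3))
```

```text
plane n [-0.38987764  0.26622999  0.88154241] tilt 28.17101339261247 rms 0.0019213394633931034 dir -34.32741978246242
((755.3019409179688, 128.3628387451172), (77.66271209716797, 35.10348129272461), 57.464942932128906) [0.7559039  0.12491362 0.27541923]
((714.4291381835938, 154.74940490722656), (78.58346557617188, 35.5289306640625), 56.53038024902344) [0.71506127 0.15127608 0.24958482]
((674.581787109375, 181.57473754882812), (77.41683959960938, 34.318668365478516), 57.03060531616211) [0.67489653 0.17749769 0.22381348]
-33.5 L 516 slope -0.07488816158545082 y 0.051068569972449906 front x [0.40792675 0.41254049] h 0.03232134271495068
-33.5 R 376 slope 0.3687312751144574 y -0.052118817454496535 front x [0.40797188 0.41138506] h 0.032951010542887335
-34.0 L 516 slope 0.423246551436029 y 0.051187895611245926 front x [0.40291685 0.40749475] h 0.03232134271495068
-34.0 R 376 slope 0.8671713407639822 y -0.05224765590958336 front x [0.4038321  0.40726507] h 0.032951010542887335
-34.5 L 518 slope 0.8156984821165707 y 0.05141520352620088 front x [0.39788202 0.4024405 ] h 0.03230398381838765
-3
[... 157 characters left out ...]
449291281585 mouth [0.67145201 0.18608774]
box fronts x [array([0.08538599, 0.11946219]), array([0.03646748, 0.07063299]), array([-0.01047091,  0.02211421])]
scene cam chute pts 2983
-0.07 5 [0.13  0.132 0.134] [-0.017  0.015]
-0.06 24 [0.129 0.136 0.23 ] [-0.031  0.045]
-0.05 41 [0.14  0.217 0.233] [-0.065  0.053]
-0.04 72 [0.152 0.214 0.24 ] [-0.06   0.049]
-0.03 86 [0.165 0.22  0.246] [-0.063  0.047]
-0.02 89 [0.185 0.224 0.25 ] [-0.061  0.05 ]
-0.01 89 [0.189 0.229 0.255] [-0.062  0.05 ]
seal [ 0.49533331 -0.18714166  0.11075739] 172
oil [ 0.61484788 -0.02456617  0.11598908] 52
133 [0.52532286 0.04147679 0.00800058]
[[-0.001  0.388  0.922]
 [-0.001  0.922 -0.388]
 [-1.    -0.002 -0.   ]]
```

Call:
{"name": "apply_moves", "arguments": {"steps": [[0, 0, 0, 5, 1], [0, 0, 0, 5, 1], [0, 0, 0, 4.5, 1], [0, -0.018, 0.0263, 0, 1], [0, -0.018, 0.0263, 0, 1], [0, -0.018, 0.0263, 0, 1], [0, -0.018, 0.0263, 0, 1], [0, -0.018, 0.0263, 0, 1], [0, -0.018, 0.0263, 0, 1], [0, -0.018, 0.0263, 0, 1]]}}

```text
time_s: 0.93
eef_pos: [0.2931, 0.3164, 0.2246]
eef_rot: [0.51, 1.51, -0.51]
force: [0.6, -0.2, 0.5]
opening: 0.0915
```

Call:
{"name": "apply_moves", "arguments": {"steps": [[0, -0.018, 0.0263, 0, 1], [0, -0.018, 0.0263, 0, 1], [0, -0.018, 0.0263, 0, 1], [0, -0.018, 0.0263, 0, 1], [0, -0.018, 0.0263, 0, 1], [0, -0.018, 0.0263, 0, 1], [0, -0.018, 0.0263, 0, 1], [0, -0.018, 0.0263, 0, 1], [0, -0.018, 0.0263, 0, 1], [0, -0.018, 0.0263, 0, 1]]}}

```text
time_s: 1.77
eef_pos: [0.393, 0.0138, 0.2248]
eef_rot: [0.511, 1.51, -0.51]
force: [0.8, 0.1, 0.1]
opening: 0.091
```

Call:
{"name": "apply_moves", "arguments": {"steps": [[0, -0.018, 0.0263, 0, 1], [0, -0.018, 0.0263, 0, 1], [0, -0.018, 0.0263, 0, 1], [0, 0, 0, 0, 1], [0, 0, 0, 0, 1]]}}

```text
time_s: 2.18
eef_pos: [0.4229, -0.0764, 0.2245]
eef_rot: [0.513, 1.511, -0.513]
force: [-0.3, 0.6, -0.5]
opening: 0.0911
```

```bash
cat >> h.py <<'E'
def rel(p,yaw=None):
    "needed shift in tool axes (m) and turn (deg, about tool x) to bring the TCP to p with tool y at world angle yaw"
    s=monitor.read_state();T=R.from_rotvec(s["eef_rot"]).as_matrix();y=np.degrees(np.arctan2(T[1,1],T[0,1]))
    print("t",round(s["time_s"],2),"tcp",s["eef_pos"].round(4),"yaw_y",round(y,2),"F",s["force"].round(2),"op",round(s["opening"],4),"j6",s["joint_positions"][5].round(2))
    if p is None: return
    print("  dtool",(T.T@(np.array(p)-s["eef_pos"])).round(4),"turn",None if yaw is None else round(-(yaw-y),2))
    if yaw is not None:
        a=np.radians(yaw);Ty=np.array([np.cos(a),np.sin(a),0]);Tx=np.array([0,0,-1.]);Tz=np.cross(Tx,Ty);d=np.array(p)-s["eef_pos"]
        print("  after turning",np.round([d@Tx,d@Ty,d@Tz],4))
E
python3 - <<'E'
from h import *
rel((.4206,-.0781,.039),52.7)
c=cam("wrist");save(c,"w1.png");P=cloud(c);np.savez("w1.npz",P=P,im=c["image"]);print(c["xyz"],monitor.read_state()["eef_pos"])
m=(P[...,2]>.05)&(P[...,2]<.066)&(c["range_z"]>0)&(P[...,0]>.3)&(P[...,0]<.65)&(P[...,1]>-.17)&(P[...,1]<.06)
im=c["image"].astype(int);m&=(im.max(-1)-im.min(-1)<40)
_,l,st,_=cv2.connectedComponentsWithStats(m.astype(np.uint8));k=1+np.argmax(st[1:,4]);print(st[k])
q=P[l==k];print(cv2.minAreaRect((q[:,:2]*1000).astype(np.float32)),np.median(q[:,2]))
E
```

```text
t 2.18 tcp [ 0.4229 -0.0764  0.2245] yaw_y 52.46 F [-0.33  0.61 -0.51] op 0.0911 j6 -1.12
  dtool [ 0.1855 -0.0027 -0.0006] turn -0.24
  after turning [ 0.1855 -0.0028 -0.0009]
[ 0.36316301 -0.03083039  0.38325545] [ 0.42257508 -0.07542776  0.22447663]
[ 246  136  131  109 3099]
((468.9602355957031, -43.73829650878906), (129.01104736328125, 110.63516235351562), 53.017059326171875) 0.05660630134757888
```

View pics/w1.png

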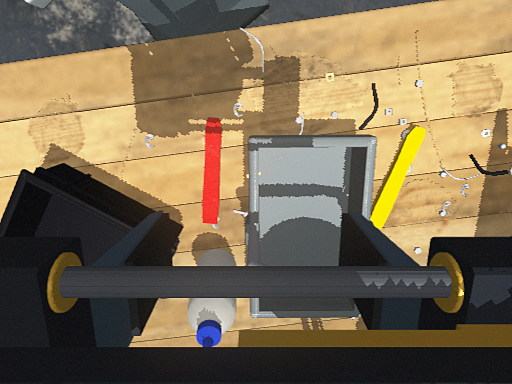

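The wrist view shows the caddy's near end, corners (250,137) and (376,137), with its left rim between the fingers. The levers and sealant are clear. The close fit agrees with the first to 1 mm, so I'll descend and grip.

Call:
{"name": "apply_moves", "arguments": {"steps": [[0.03, -0.0028, -0.0009, 0, 1], [0.03, 0, 0, 0, 1], [0.03, 0, 0, 0, 1], [0.03, 0, 0, 0, 1], [0.025, 0, 0, 0, 1], [0.02, 0, 0, 0, 1], [0.012, 0, 0, 0, 1], [0.008, 0, 0, 0, 1], [0, 0, 0, 0, 1], [0, 0, 0, 0, 1]], "newtons": 55}}

```text
time_s: 3.07
eef_pos: [0.4206, -0.0764, 0.0402]
eef_rot: [0.51, 1.51, -0.509]
force: [0.1, -0.1, -0.5]
opening: 0.0913
```

Run:
```python
from h import *
rel((.4206,-.0781,.039),52.7)
```

```text
t 3.07 tcp [ 0.4206 -0.0764  0.0402] yaw_y 52.72 F [ 0.09 -0.05 -0.52] op 0.0913 j6 -1.13
  dtool [ 0.0012 -0.0014  0.001 ] turn 0.02
  after turning [ 0.0012 -0.0014  0.001 ]
```

Call:
{"name": "apply_moves", "arguments": {"steps": [[0.001, -0.001, 0, 0, 0.6], [0, 0, 0, 0, 0.3], [0, 0, 0, 0, 0], [0, 0, 0, 0, 0], [0, 0, 0, 0, 0], [0, 0, 0, 0, 0], [0, 0, 0, 0, 0], [0, 0, 0, 0, 0]], "newtons": 55}}

```text
time_s: 3.73
eef_pos: [0.42, -0.0779, 0.039]
eef_rot: [0.511, 1.51, -0.51]
force: [-0.5, -0.1, -0.1]
opening: 0.0406
```

Call:
{"name": "apply_moves", "arguments": {"steps": [[-0.005, 0, 0, 0, 0], [-0.01, 0, 0, 0, 0], [-0.015, 0, 0, 0, 0], [-0.02, 0, 0, 0, 0], [-0.02, 0, 0, 0, 0], [-0.02, 0, 0, 0, 0], [-0.02, 0, 0, 0, 0], [-0.02, 0, 0, 0, 0], [-0.02, 0, 0, 0, 0], [-0.01, 0, 0, 0, 0]]}}

```text
time_s: 4.57
eef_pos: [0.4209, -0.0781, 0.2016]
eef_rot: [0.51, 1.506, -0.51]
force: [0.5, -0.6, 0.2]
opening: 0.0007
```

Run:
```python
from h import *
M=np.array([.668,.182]);X=np.array([.835,-.5505]);Y=np.array([.5505,.835])
# staging: caddy centre at chute x=-.20; TCP = centre-.062X-.057Y
g=M-.21*X-.062*X-.057*Y; print(g)
rel((*g,.20),56.6)
```

```text
[0.4095015 0.284141 ]
t 4.57 tcp [ 0.4209 -0.0781  0.2016] yaw_y 52.65 F [ 0.53 -0.61  0.22] op 0.0007 j6 -1.13
  dtool [ 0.0013  0.281  -0.2288] turn -3.95
  after turning [ 0.0016  0.2961 -0.2089]
```

The fingers had not finished closing when I lifted, so they closed on nothing. Check the caddy is undisturbed, then reopen.

Call:
{"name": "apply_moves", "arguments": {"steps": [[0, 0, 0, 0, 0.65], [0, 0, 0, 0, 0.65], [0, 0, 0, 0, 0.65], [0, 0, 0, 0, 0.65], [0, 0, 0, 0, 0.65], [0, 0, 0, 0, 0.65], [0, 0, 0, 0, 0.65], [0, 0, 0, 0, 0.65], [0, 0, 0, 0, 0.65], [0, 0, 0, 0, 0.65]]}}

```text
time_s: 5.4
eef_pos: [0.42, -0.0779, 0.1989]
eef_rot: [0.51, 1.51, -0.51]
force: [0.2, 1.2, 0.9]
opening: 0.0589
```

Run:
```python
from h import *
c=cam("wrist");P=cloud(c)
m=(P[...,2]>.05)&(P[...,2]<.066)&(c["range_z"]>0)&(P[...,0]>.3)&(P[...,0]<.65)&(P[...,1]>-.17)&(P[...,1]<.06)
im=c["image"].astype(int);m&=(im.max(-1)-im.min(-1)<40)
_,l,st,_=cv2.connectedComponentsWithStats(m.astype(np.uint8));k=1+np.argmax(st[1:,4]);print(st[k])
q=P[l==k];print(cv2.minAreaRect((q[:,:2]*1000).astype(np.float32)),np.median(q[:,2]))
L=np.array([.7955,-.606]);S=np.array([.606,.7955]);d=q[:,:2]-[.5037,-.0702]
print("S range",np.percentile(d@S,[.5,99.5]),"L min",np.percentile(d@L,.5))
c=cam("top");P=cloud(c);v,u=np.mgrid[:384,:512]
h=(u>225)&(u<285)&(v>165)&(v<235)&(P[...,2]>.12)&(P[...,2]<.165);print("handle",P[h].mean(0),h.sum())
rel((.4206,-.0781,.039),52.7)
```

```text
[ 248  140  142  120 3789]
((469.8293151855469, -43.01911926269531), (128.97735595703125, 113.89181518554688), 51.37563705444336) 0.056608707575103445
S range [-0.06412903  0.06165498] L min -0.09871821039468293
handle [ 0.52828985 -0.03950667  0.14506116] 54
t 5.5 tcp [ 0.42   -0.0779  0.1989] yaw_y 52.65 F [-0.39  0.12  0.69] op 0.0596 j6 -1.13
  dtool [0.1599 0.0002 0.0006] turn -0.05
  after turning [0.1599 0.0002 0.0006]
```

The caddy is unmoved. I'll descend again with the fingers at 59 mm, close, and verify the opening is about 10 mm.

Call:
{"name": "apply_moves", "arguments": {"steps": [[0.03, 0, 0, 0, 0.65], [0.03, 0, 0, 0, 0.65], [0.03, 0, 0, 0, 0.65], [0.03, 0, 0, 0, 0.65], [0.02, 0, 0, 0, 0.65], [0.012, 0, 0, 0, 0.65], [0.008, 0, 0, 0, 0.65], [0, 0, 0, 0, 0], [0, 0, 0, 0, 0], [0, 0, 0, 0, 0]], "newtons": 55}}

```text
time_s: 6.33
eef_pos: [0.4209, -0.078, 0.0398]
eef_rot: [0.51, 1.508, -0.51]
force: [0.6, -0.5, -0.4]
opening: 0.0424
```

Call:
{"name": "apply_moves", "arguments": {"steps": [[0, 0, 0, 0, 0], [0, 0, 0, 0, 0], [0, 0, 0, 0, 0], [0, 0, 0, 0, 0], [0, 0, 0, 0, 0], [0, 0, 0, 0, 0], [0, 0, 0, 0, 0], [0, 0, 0, 0, 0]], "newtons": 55}}

```text
time_s: 7.0
eef_pos: [0.4203, -0.0779, 0.0392]
eef_rot: [0.511, 1.509, -0.51]
force: [-1.5, 1.1, 4.4]
opening: 0.01
```

Call:
{"name": "apply_moves", "arguments": {"steps": [[-0.006, 0, 0, 0, 0], [-0.012, 0, 0, 0, 0], [-0.018, 0, 0, 0, 0], [-0.022, 0, 0, 0, 0], [-0.024, 0, 0, 0, 0], [-0.024, 0, 0, 0, 0], [-0.024, 0, 0, 0, 0], [-0.02, 0, 0, 0, 0], [-0.012, 0, 0, 0, 0], [-0.006, 0, 0, 0, 0]]}}

```text
time_s: 7.83
eef_pos: [0.4201, -0.078, 0.2085]
eef_rot: [0.51, 1.508, -0.51]
force: [0.5, 0.2, -2.9]
opening: 0.0095
```

Run:
```python
from h import *
M=np.array([.668,.182]);X=np.array([.835,-.5505]);Y=np.array([.5505,.835])
g=M-.21*X-.062*X-.057*Y; rel((*g,.20),56.6)
c=cam("scene");save(c,"s2.png");P=cloud(c)
L=np.array([.7955,-.606]);S=np.array([.606,.7955]);d=P[...,:2]-[.5037,-.0702]
im=c["image"].astype(int)
g=(abs(d@S)<.075)&(abs(d@L)<.11)&(P[...,2]>.13)&(P[...,2]<.26)&(im.max(-1)-im.min(-1)<40)&(c["range_z"]>0)
for a in np.arange(-.1,.1,.02):
    s=g&(d@L>a)&(d@L<a+.02); print(round(a,2),s.sum(),np.percentile(P[s][:,2],[2,25,50,75,90]).round(3) if s.sum() else "")
```

```text
t 7.83 tcp [ 0.4201 -0.078   0.2085] yaw_y 52.66 F [ 0.48  0.21 -2.94] op 0.0095 j6 -1.13
  dtool [ 0.0082  0.2815 -0.2281] turn -3.94
  after turning [ 0.0085  0.2965 -0.2083]
-0.1 62 [0.173 0.184 0.2   0.215 0.221]
-0.08 102 [0.171 0.183 0.203 0.217 0.225]
-0.06 132 [0.171 0.179 0.189 0.211 0.22 ]
-0.04 246 [0.171 0.182 0.198 0.215 0.224]
-0.02 182 [0.171 0.184 0.207 0.225 0.235]
0.0 300 [0.171 0.184 0.206 0.224 0.239]
0.02 259 [0.171 0.183 0.199 0.217 0.225]
0.04 257 [0.172 0.181 0.198 0.216 0.225]
0.06 258 [0.171 0.183 0.198 0.216 0.226]
0.08 245 [0.172 0.19  0.213 0.226 0.228]
```

View pics/s2.png

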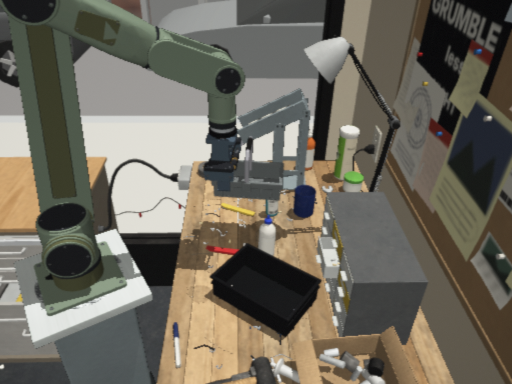

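The scene view shows the caddy hanging level in the gripper at about (260,180), with its underside at 0.171 m along its whole length. The bottles and levers are untouched. Going to the staging pose before the mouth.

Call:
{"name": "apply_moves", "arguments": {"steps": [[0, 0, 0, -2, 0], [0, 0, 0, -2, 0], [0, 0.0105, -0.0073, 0, 0], [0, 0.02, -0.014, 0, 0], [0, 0.024, -0.017, 0, 0], [0, 0.024, -0.017, 0, 0], [0, 0.024, -0.017, 0, 0], [0, 0.024, -0.017, 0, 0], [0, 0.024, -0.017, 0, 0], [0, 0.024, -0.017, 0, 0]]}}

```text
time_s: 8.72
eef_pos: [0.4115, 0.1367, 0.2056]
eef_rot: [0.454, 1.525, -0.458]
force: [-0.1, 0.2, -2.7]
opening: 0.0094
```

Call:
{"name": "apply_moves", "arguments": {"steps": [[0, 0.024, -0.017, 0, 0], [0, 0.024, -0.017, 0, 0], [0, 0.024, -0.017, 0, 0], [0, 0.024, -0.017, 0, 0], [0, 0.02, -0.013, 0, 0], [0, 0.012, -0.008, 0, 0], [0, 0.006, -0.004, 0, 0], [0, 0, 0, 0, 0], [0, 0, 0, 0, 0], [0, 0, 0, 0, 0]]}}

```text
time_s: 9.55
eef_pos: [0.4087, 0.2974, 0.2067]
eef_rot: [0.456, 1.523, -0.458]
force: [0.7, 0.7, -2.9]
opening: 0.0096
```

Run:
```python
from h import *
M=np.array([.668,.182]);X=np.array([.835,-.5505]);Y=np.array([.5505,.835])
g=M-.21*X-.062*X-.057*Y; rel((*g,.1195),56.6)
c=cam("top");save(c,"t3.png");P=cloud(c);im=c["image"].astype(int)
d=P[...,:2]-M;x=d@X;y=d@Y
for nm,lo,hi in(("rim",.2,.25),):
    g=(x>-.35)&(x<-.08)&(abs(y)<.09)&(P[...,2]>lo)&(P[...,2]<hi)&(im.max(-1)-im.min(-1)<40)
    print(nm,g.sum(),np.percentile(P[g][:,2],[5,50,95]),"x",np.percentile(x[g],[1,99]),"y",np.percentile(y[g],[1,99]))
    f=g&(x>-.2);print("front half y",np.percentile(y[f],[1,99]))
h=(abs(x+.21)<.05)&(abs(y)<.08)&(P[...,2]>.285)&(P[...,2]<.33);q=P[h];print("handle",h.sum(),q.mean(0) if h.sum() else"",x[h].mean(),y[h].mean())
b=(im[...,0]>80)
b=cv2.imread("pics/t3.png")[30:230,90:310];cv2.imwrite("pics/t3c.png",cv2.resize(b,(0,0),fx=2.5,fy=2.5))
```

```text
t 9.55 tcp [0.4087 0.2974 0.2067] yaw_y 56.6 F [ 0.67  0.7  -2.85] op 0.0096 j6 -0.38
  dtool [ 0.0872 -0.0105  0.008 ] turn -0.0
  after turning [ 0.0872 -0.0106  0.0079]
rim 628 [0.20442587 0.21979458 0.22572553] x [-0.2445027  -0.11717669] y [-0.05579667  0.07184019]
front half y [-0.05259041  0.0714858 ]
handle 329 [0.47877504 0.29725372 0.30651996] -0.2214500092956597 -0.007931485834375024
```

View pics/t3c.png

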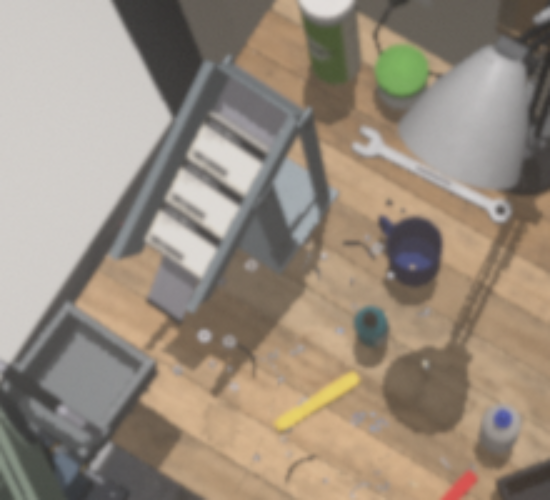

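The view shows the caddy's front end before the mouth at (115,335), about 10 mm to the left of the lane. I'll correct that sideways and descend to rim height 140 mm.

Call:
{"name": "apply_moves", "arguments": {"steps": [[0.006, -0.003, 0.002, 0, 0], [0.012, -0.004, 0.003, 0, 0], [0.017, -0.0036, 0.003, 0, 0], [0.017, 0, 0, 0, 0], [0.016, 0, 0, 0, 0], [0.011, 0, 0, 0, 0], [0.006, 0, 0, 0, 0], [0.0022, 0, 0, 0, 0], [0, 0, 0, 0, 0], [0, 0, 0, 0, 0]], "newtons": 60}}

```text
time_s: 10.43
eef_pos: [0.4102, 0.2855, 0.1203]
eef_rot: [0.457, 1.521, -0.455]
force: [0.7, 0.2, -1.4]
opening: 0.0097
```

Run:
```python
from h import *
M=np.array([.668,.182]);X=np.array([.835,-.5505]);Y=np.array([.5505,.835])
g=M-.072*X-.062*X-.057*Y; rel((*g,.1195),56.6)
c=cam("top");P=cloud(c);im=c["image"].astype(int)
d=P[...,:2]-M;x=d@X;y=d@Y
g=(x>-.35)&(x<-.08)&(abs(y)<.09)&(P[...,2]>.125)&(P[...,2]<.16)&(im.max(-1)-im.min(-1)<40)
f=g&(x>-.19);print("front half y",np.percentile(y[f],[1,99]),"x",np.percentile(x[f],99),"z",np.percentile(P[f][:,2],[50,95]))
e=(x>-.125)&g;print("front edge z",np.median(P[e][:,2]))
```

```text
t 10.43 tcp [0.4102 0.2855 0.1203] yaw_y 56.63 F [ 0.66  0.21 -1.41] op 0.0097 j6 -0.4
  dtool [ 0.0009 -0.0016  0.1382] turn 0.03
  after turning [ 0.0008 -0.0015  0.1382]
front half y [-0.06148025  0.06220717] x -0.1093562452911249 z [0.13402268 0.13940122]
front edge z 0.13322059326601787
```

Call:
{"name": "apply_moves", "arguments": {"steps": [[-0.002, 0, 0.008, 0, 0], [-0.001, 0, 0.012, 0, 0], [0, 0, 0.012, 0, 0], [0, 0, 0.01, 0, 0], [0, 0, 0.01, 0, 0], [0, 0, 0.012, 0, 0], [0, 0, 0.012, 0, 0], [0, 0, 0.012, 0, 0], [0, 0, 0.012, 0, 0], [0, 0, 0.012, 0, 0]]}}

```text
time_s: 11.32
eef_pos: [0.5037, 0.2232, 0.1224]
eef_rot: [0.456, 1.524, -0.457]
force: [-3.9, 1.8, -1.3]
opening: 0.0095
```

Call:
{"name": "apply_moves", "arguments": {"steps": [[0, 0, 0.01, 0, 0], [0, 0, 0.008, 0, 0], [0, 0, 0.006, 0, 0], [0, 0, 0.002, 0, 0], [0, 0, 0, 0, 0], [0, 0, 0, 0, 0], [0, 0, 0, 0, 0], [0, 0, 0, 0, 0]]}}

```text
time_s: 11.98
eef_pos: [0.5243, 0.2097, 0.1224]
eef_rot: [0.455, 1.524, -0.456]
force: [-3.1, 1.9, -4.5]
opening: 0.0095
```

```bash
cat > look.py <<'E'
import sys
from h import *
M=np.array([.668,.182]);X=np.array([.835,-.5505]);Y=np.array([.5505,.835])
g=M-.072*X-.062*X-.057*Y; rel((*g,.1195),56.6)
a=cam("top");b=cam("scene")
P=cloud(a);d=P[...,:2]-M;x=d@X;y=d@Y;im=a["image"].astype(int)
w=(im.min(-1)>150)&(abs(y)<.06)&(x>-.2)&(x<.25)&(P[...,2]>.05)&(P[...,2]<.33)
n,l,st,ce=cv2.connectedComponentsWithStats(w.astype(np.uint8))
for k in range(1,n):
    if st[k,4]>15: print("white",st[k,4],"x",x[l==k].mean().round(3),"y",y[l==k].mean().round(3),"z",P[l==k][:,2].mean().round(3))
A=a["image"][40:190,110:270];B=b["image"][70:220,200:360]
cv2.imwrite("pics/"+sys.argv[1],cv2.resize(np.hstack([A,B]),(0,0),fx=2.4,fy=2.4,interpolation=cv2.INTER_CUBIC)[...,::-1])
E
python3 look.py f1.png
```

```text
t 11.98 tcp [0.5243 0.2097 0.1224] yaw_y 56.67 F [-3.11  1.9  -4.46] op 0.0095 j6 -0.63
  dtool [ 0.0029 -0.001   0.0012] turn 0.07
  after turning [ 0.0029 -0.001   0.0012]
white 1036 x 0.087 y 0.004 z 0.241
white 447 x -0.014 y 0.0 z 0.215
white 87 x -0.056 y -0.021 z 0.2
```

View pics/f1.png

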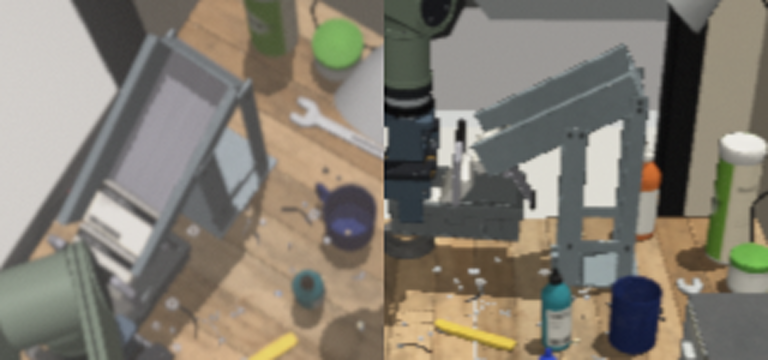

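The flap is open: one box is still in the lane at about (115,235), and white shows under the handle at (465,175), so boxes are sliding in. I'll hold.

Call:
{"name": "apply_moves", "arguments": {"steps": [[0, 0, 0, 0, 0], [0, 0, 0, 0, 0], [0, 0, 0, 0, 0], [0, 0, 0, 0, 0], [0, 0, 0, 0, 0], [0, 0, 0, 0, 0], [0, 0, 0, 0, 0], [0, 0, 0, 0, 0]]}}

```text
time_s: 12.75
eef_pos: [0.525, 0.2096, 0.1227]
eef_rot: [0.456, 1.522, -0.456]
force: [-3.2, 1.3, -7.1]
opening: 0.0099
```

```bash
python3 look.py f2.png
```

```text
t 12.75 tcp [0.525  0.2096 0.1227] yaw_y 56.65 F [-3.24  1.32 -7.07] op 0.0099 j6 -0.63
  dtool [ 0.0032 -0.0013  0.0005] turn 0.05
  after turning [ 0.0032 -0.0013  0.0005]
white 1183 x 0.079 y 0.004 z 0.236
white 131 x -0.017 y 0.004 z 0.188
white 126 x -0.054 y -0.018 z 0.14
```

View pics/f2.png

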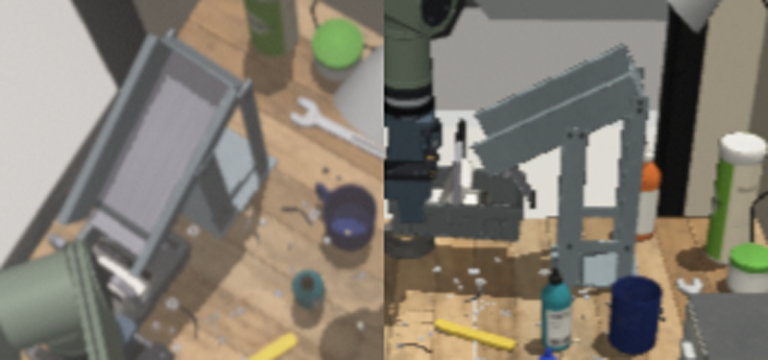

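One box still seems to lean from the lip (x −0.017, z 0.188) down into the caddy. I'll hold longer and check.

Call:
{"name": "apply_moves", "arguments": {"steps": [[0, 0, 0, 0, 0], [0, 0, 0, 0, 0], [0, 0, 0, 0, 0], [0, 0, 0, 0, 0], [0, 0, 0, 0, 0], [0, 0, 0, 0, 0], [0, 0, 0, 0, 0], [0, 0, 0, 0, 0], [0, 0, 0, 0, 0], [0, 0, 0, 0, 0]]}}

```text
time_s: 13.68
eef_pos: [0.5251, 0.2096, 0.1228]
eef_rot: [0.456, 1.522, -0.456]
force: [-2.4, 1.4, -5.5]
opening: 0.0095
```

```bash
python3 look.py f3.png
python3 - <<'E'
from h import *
M=np.array([.668,.182]);X=np.array([.835,-.5505]);Y=np.array([.5505,.835])
c=cam("top");P=cloud(c);d=P[...,:2]-M;x=d@X;y=d@Y
for lo in np.arange(-.12,.06,.01):
    o=[]
    for yl in(-.04,-.02,0,.02):
        s=(x>lo)&(x<lo+.01)&(y>yl)&(y<yl+.02); o.append((int(s.sum()),float(np.median(P[s][:,2]).round(3)),float(np.median(c["image"][s].mean(-1)).round(0))) if s.sum() else 0)
    print(round(lo,2),o)
E
```

```text
t 13.68 tcp [0.5251 0.2096 0.1228] yaw_y 56.65 F [-2.41  1.37 -5.47] op 0.0095 j6 -0.63
  dtool [ 0.0033 -0.0014  0.0005] turn 0.05
  after turning [ 0.0033 -0.0014  0.0005]
white 1172 x 0.079 y 0.004 z 0.236
white 132 x -0.017 y 0.003 z 0.188
white 208 x -0.053 y -0.014 z 0.145
-0.12 [(16, 0.473, 126.0), 0, 0, 0]
-0.11 [(7, 0.464, 141.0), 0, 0, 0]
-0.1 [(6, 0.108, 127.0), 0, 0, 0]
-0.09 [(25, 0.087, 115.0), (7, 0.086, 112.0), 0, 0]
-0.08 [(38, 0.124, 141.0), (17, 0.118, 158.0), 0, (2, 0.228, 128.0)]
-0.07 [(26, 0.228, 119.0), (7, 0.225, 160.0), 0, (9, 0.228, 135.0)]
-0.06 [(18, 0.127, 226.0), (12, 0.128, 226.0), (8, 0.129, 225.0), (3, 0.13, 207.0)]
-0.05 [(27, 0.127, 223.0), (20, 0.127, 235.0), (22, 0.128, 234.0), (20, 0.127, 214.0)]
-0.04 [(21, 0.125, 105.0), (18, 0.127, 132.0), (22, 0.128, 126.0), (20, 0.127, 126.0)]
-0.03 [(29, 0.127, 95.0), (29, 0.134, 132.0), (34, 0.132, 107.0), (35, 0.129, 110.0)]
-0.02 [(25, 0.186, 160.0), (24, 0.189, 170.0), (24, 0.188, 170.0), (23, 0.187, 170.0)]
-0.01 [(32, 0.083, 90.0), (25, 0.191, 108.0), (27, 0.192, 111.0), (25, 0.191, 116.0)]
-0.0 [(25, 0.084, 91.0), (26, 0.197, 144.0), (24, 0.196, 148.0), (25, 0.196, 147.0)]
0.01 [(35, 0.109, 86.0), (27, 0.202, 155.0), (26, 0.203, 154.0), (26, 0.202, 154.0)]
0.02 [(22, 0.204, 151.0), (28, 0.208, 156.0), (28, 0.208, 155.0), (24, 0.207, 154.0)]
0.03 [(19, 0.211, 155.0), (25, 0.213, 155.0), (26, 0.212, 156.0), (26, 0.213, 155.0)]
0.04 [(26, 0.108, 129.0), (32, 0.217, 156.0), (28, 0.218, 156.0), (26, 0.217, 156.0)]
0.05 [(29, 0.002, 124.0), (48, 0.219, 156.0), (35, 0.221, 157.0), (26, 0.224, 157.0)]
```

The lane is empty, and the boxes lie in the caddy below the rim (tops at 0.127 m and lower). I'll withdraw straight back and let the paddle follow.

Call:
{"name": "apply_moves", "arguments": {"steps": [[0, 0, -0.005, 0, 0], [0, 0, -0.009, 0, 0], [0, 0, -0.012, 0, 0], [0, 0, -0.014, 0, 0], [0, 0, -0.015, 0, 0], [0, 0, -0.015, 0, 0], [0, 0, -0.015, 0, 0], [0, 0, -0.015, 0, 0], [0, 0, -0.015, 0, 0], [0, 0, -0.013, 0, 0]]}}

```text
time_s: 14.67
eef_pos: [0.4166, 0.281, 0.123]
eef_rot: [0.456, 1.522, -0.455]
force: [0.4, -0.2, -4.5]
opening: 0.0098
```

Call:
{"name": "apply_moves", "arguments": {"steps": [[0, 0, -0.01, 0, 0], [-0.006, 0, -0.006, 0, 0], [-0.012, 0, -0.003, 0, 0], [-0.018, 0, 0, 0, 0], [-0.018, 0, 0, 0, 0], [-0.016, 0, 0, 0, 0], [-0.012, 0, 0, 0, 0], [-0.006, 0, 0, 0, 0], [0, 0, 0, 0, 0], [0, 0, 0, 0, 0]]}}

```text
time_s: 15.5
eef_pos: [0.4021, 0.2903, 0.2107]
eef_rot: [0.456, 1.522, -0.456]
force: [0.5, -0.2, -3.9]
opening: 0.0099
```

Run:
```python
from h import *
L=np.array([.7955,-.606]);S=np.array([.606,.7955])
rel((.4204,-.0779,.205),52.65)
c=cam("top");b=cam("scene")
A=c["image"][60:210,90:250];B=b["image"][70:220,180:340]
cv2.imwrite("pics/f4.png",cv2.resize(np.hstack([A,B]),(0,0),fx=2.4,fy=2.4,interpolation=cv2.INTER_CUBIC)[...,::-1])
```

```text
t 15.5 tcp [0.4021 0.2903 0.2107] yaw_y 56.64 F [ 0.51 -0.19 -3.92] op 0.0099 j6 -0.39
  dtool [ 0.0057 -0.2975  0.2177] turn 3.99
  after turning [ 0.0057 -0.2816  0.2379]
```

View pics/f4.png

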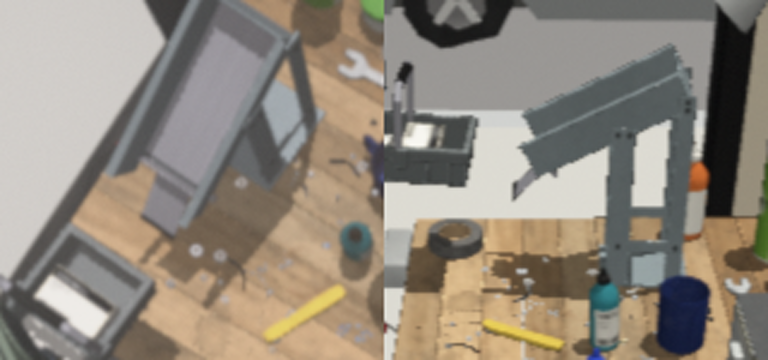

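The flap is shut, the lane is empty, there are boxes in the caddy and none on the bench. The weight rise is about 1.3 N, which fits three boxes. Returning above the original spot.

Call:
{"name": "apply_moves", "arguments": {"steps": [[0, 0, 0, 2, 0], [0, 0, 0, 2, 0], [0, -0.0094, 0.0079, 0, 0], [0, -0.0188, 0.0159, 0, 0], [0, -0.0188, 0.0159, 0, 0], [0, -0.0188, 0.0159, 0, 0], [0, -0.0188, 0.0159, 0, 0], [0, -0.0188, 0.0159, 0, 0], [0, -0.0188, 0.0159, 0, 0], [0, -0.0188, 0.0159, 0, 0]]}}

```text
time_s: 16.43
eef_pos: [0.4104, 0.104, 0.21]
eef_rot: [0.508, 1.511, -0.511]
force: [0.7, -0.1, -3.7]
opening: 0.01
```

Call:
{"name": "apply_moves", "arguments": {"steps": [[0, -0.0188, 0.0159, 0, 0], [0, -0.0188, 0.0159, 0, 0], [0, -0.0188, 0.0159, 0, 0], [0, -0.0188, 0.0159, 0, 0], [0, -0.0188, 0.0159, 0, 0], [0, -0.0188, 0.0159, 0, 0], [0, -0.0188, 0.0159, 0, 0], [0, -0.0094, 0.0079, 0, 0], [0, 0, 0, 0, 0], [0, 0, 0, 0, 0]]}}

```text
time_s: 17.27
eef_pos: [0.4198, -0.0791, 0.2102]
eef_rot: [0.511, 1.511, -0.512]
force: [-0.7, 1.6, -3.5]
opening: 0.0096
```

Run:
```python
from h import *
rel((.4204,-.0779,.040),52.65)
```

```text
t 17.27 tcp [ 0.4198 -0.0791  0.2102] yaw_y 52.57 F [-0.72  1.56 -3.46] op 0.0096 j6 -1.13
  dtool [0.1702 0.0014 0.    ] turn -0.08
  after turning [ 0.1702  0.0013 -0.0002]
```

Call:
{"name": "apply_moves", "arguments": {"steps": [[0.01, 0.0013, 0, 0, 0], [0.02, 0, 0, 0, 0], [0.025, 0, 0, 0, 0], [0.025, 0, 0, 0, 0], [0.025, 0, 0, 0, 0], [0.025, 0, 0, 0, 0], [0.018, 0, 0, 0, 0], [0.01, 0, 0, 0, 0], [0.006, 0, 0, 0, 0], [0.003, 0, 0, 0, 0]]}}

```text
time_s: 18.1
eef_pos: [0.4206, -0.0764, 0.0434]
eef_rot: [0.509, 1.512, -0.509]
force: [-5.8, 2.6, 5.8]
opening: 0.0098
```

Call:
{"name": "apply_moves", "arguments": {"steps": [[0.0015, 0, 0, 0, 0], [0.0015, 0, 0, 0, 0], [0, 0, 0, 0, 0]]}}

```text
time_s: 18.35
eef_pos: [0.4216, -0.0767, 0.0418]
eef_rot: [0.509, 1.509, -0.509]
force: [-4.4, 1.1, 4.2]
opening: 0.0095
```

```bash
cat > bot.py <<'E'
from h import *
c=cam("top");P=cloud(c);im=c["image"].astype(int);v,u=np.mgrid[:384,:512]
def box(u0,u1,v0,v1): return (u>=u0)&(u<=u1)&(v>=v0)&(v<=v1)
b=box(278,300,190,218)&(P[...,2]>.1)&(P[...,2]<.155);print("seal",np.median(P[b],0),b.sum())
b=box(228,248,150,172)&(P[...,2]>.1)&(P[...,2]<.14);print("oil",np.median(P[b],0),b.sum())
L=np.array([.7955,-.606]);S=np.array([.606,.7955]);d=P[...,:2]-[.5037,-.0702]
m=(abs(d@S)<.09)&(abs(d@L)<.13)&(P[...,2]>.046)&(P[...,2]<.07)&(im.max(-1)-im.min(-1)<30)&(im.max(-1)<170)
_,l,st,_=cv2.connectedComponentsWithStats(m.astype(np.uint8));k=1+np.argmax(st[1:,4]);q=P[l==k];dd=d[l==k]
print("rim",cv2.minAreaRect((q[:,:2]*1000).astype(np.float32)),"S",np.percentile(dd@S,[1,99]),"Lmax",np.percentile(dd@L,[1,99]))
f=dd@L>.085;print("front rim z",np.median(q[f][:,2]),"all",np.median(q[:,2]))
h=(abs(d@S)<.05)&(abs(d@L)<.04)&(P[...,2]>.13)&(P[...,2]<.165);print("handle",P[h].mean(0),h.sum(), "SL",(d[h]@S).mean(),(d[h]@L).mean())
if h.sum()>40: print("  rect",cv2.minAreaRect((P[h][:,:2]*1000).astype(np.float32)))
w=(im.min(-1)>150)&(abs(d@S)<.055)&(abs(d@L)<.095)&(P[...,2]<.1);n,l,st,_=cv2.connectedComponentsWithStats(w.astype(np.uint8))
for k in range(1,n):
    if st[k,4]>15: print("white",st[k,4],"L",(d[l==k]@L).mean().round(3),"S",(d[l==k]@S).mean().round(3),"z",P[l==k][:,2].mean().round(3))
rel(None)
E
python3 bot.py
```

```text
seal [ 0.49476515 -0.18676578  0.10979057] 165
oil [ 0.61414995 -0.02973527  0.11356229] 56
rim ((552.4028930664062, -105.4142074584961), (123.29183959960938, 83.35857391357422), 52.79347610473633) S [-0.05996494  0.062104  ] Lmax [0.02060761 0.10108907]
front rim z 0.05784215006631066 all 0.0582179144248236
handle [ 0.5089828  -0.06750525  0.1491131 ] 150 SL 0.005345050641157004 0.002569446848124075
  rect ((499.6685791015625, -64.20274353027344), (94.19938659667969, 34.90091323852539), 53.91279983520508)
white 67 L 0.029 S -0.02 z 0.048
t 18.4 tcp [ 0.4216 -0.0767  0.0419] yaw_y 52.74 F [-4.57  1.55  3.18] op 0.0098 j6 -1.13
```

The front rim is at bench height. I'll ease the near end down and release.

Call:
{"name": "apply_moves", "arguments": {"steps": [[0.0015, 0, 0, 0, 0], [0.001, 0, 0, 0, 0], [0, 0, 0, 0, 0.65], [0, 0, 0, 0, 0.65], [0, 0, 0, 0, 0.65], [0, 0, 0, 0, 0.65], [0, 0, 0, 0, 0.65], [0, 0, 0, 0, 0.65], [0, 0, 0, 0, 0.65], [0, 0, 0, 0, 0.65]]}}

```text
time_s: 19.23
eef_pos: [0.4215, -0.0774, 0.0382]
eef_rot: [0.51, 1.51, -0.51]
force: [0.3, 0.6, 0.1]
opening: 0.0582
```

Call:
{"name": "apply_moves", "arguments": {"steps": [[-0.006, 0, 0, 0, 0.65], [-0.02, 0, 0, 0, 0.65], [-0.03, 0, 0, 0, 0.65], [-0.03, 0, 0, 0, 0.65], [-0.03, 0, 0, 0, 0.65], [-0.03, 0, 0, 0, 0.65], [-0.03, 0, 0, 0, 0.65], [-0.02, 0, 0, 0, 0.65], [-0.004, 0, 0, 0, 0.65]]}}

```text
time_s: 19.98
eef_pos: [0.4233, -0.0777, 0.2424]
eef_rot: [0.511, 1.502, -0.509]
force: [-0.1, -0.5, 0.1]
opening: 0.0593
```

```bash
python3 bot.py
```

```text
seal [ 0.49442788 -0.18740147  0.10968   ] 166
oil [ 0.61554693 -0.02963793  0.11345464] 53
rim ((551.3910522460938, -104.45767974853516), (122.29905700683594, 85.39358520507812), 52.56931686401367) S [-0.05920324  0.06241743] Lmax [0.01903141 0.10125862]
front rim z 0.05792377685128236 all 0.057704484331013495
handle [ 0.53228934 -0.04046834  0.14773134] 11 SL 0.04097667861148377 0.004725433461683725
t 20.03 tcp [ 0.4227 -0.0776  0.2409] yaw_y 52.65 F [-0.07  0.7   0.13] op 0.0595 j6 -1.13
```

Call:
{"name": "apply_moves", "arguments": {"steps": [[0, 0.014, 0.0152, 0, 0.6], [0, 0.014, 0.0152, 0, 0.6], [0, 0.014, 0.0152, 0, 0.6], [0, 0.0139, 0.0153, 0, 0.6], [0, 0, 0, 7, 0.6], [0, 0, 0, 7, 0.6], [0, 0, 0, 7, 0.6], [0, 0, 0, 7, 0.6], [0, 0, 0, 7, 0.6], [0, 0, 0, 7, 0.6]]}}

```text
time_s: 20.87
eef_pos: [0.5028, -0.0697, 0.2362]
eef_rot: [1.075, 1.292, -1.078]
force: [0.6, 0.0, -0.2]
opening: 0.0548
```

Call:
{"name": "apply_moves", "arguments": {"steps": [[0, 0, 0, 7, 0.6], [0, 0, 0, 7, 0.6], [0, 0, 0, 7, 0.6], [0, 0, 0, 7, 0.6], [0, 0, 0, 7, 0.6], [0, 0, 0, 7, 0.6], [0, 0, 0, 6, 0.6], [0, 0, 0, 0, 0.6], [0, 0, 0, 0, 0.6]]}}

```text
time_s: 21.62
eef_pos: [0.503, -0.0698, 0.2368]
eef_rot: [1.668, 0.831, -1.672]
force: [0.1, 0.4, -0.2]
opening: 0.0542
```

```bash
python3 - <<'E'
from h import *
rel((.505,-.070,.134),-37.4)
c=cam("wrist");P=cloud(c);save(c,"w5.png")
L=np.array([.7955,-.606]);S=np.array([.606,.7955]);d=P[...,:2]-[.5037,-.0702]
h=(abs(d@S)<.06)&(abs(d@L)<.05)&(P[...,2]>.12)&(P[...,2]<.16)&(c["range_z"]>0)
print(h.sum(),P[h].mean(0),np.percentile(d[h]@S,[2,98]),np.percentile(d[h]@L,[2,50,98]))
b=h&(P[...,2]>.14);print("bar L",np.percentile(d[b]@L,[2,50,98]),"S",np.percentile(d[b]@S,[2,98]))
E
python3 bot.py|head -2
```

```text
t 21.62 tcp [ 0.503  -0.0698  0.2368] yaw_y -37.19 F [ 0.08  0.42 -0.24] op 0.0542 j6 0.49
  dtool [ 0.1028  0.002  -0.0011] turn 0.21
  after turning [ 0.1028  0.0017 -0.001 ]
2501 [ 0.51116127 -0.06578462  0.14499035] [-0.05208737  0.05768225] [-0.00334013  0.00329731  0.01032704]
bar L [-0.00334719  0.00330196  0.01038383] S [-0.04264911  0.04998194]
seal [ 0.49445307 -0.18678601  0.1103004 ] 166
oil [nan nan nan] 0
  return _methods._mean(a, axis=axis, dtype=dtype,
  ret = um.true_divide(
```

View pics/w5.png

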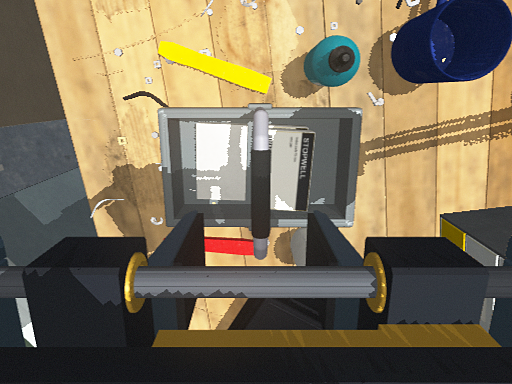

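The wrist view shows the handle bar at (261,160) between the fingers, box tops on both sides of it, and the oil bottle standing at (340,58). The bar centre is 4 mm further along the caddy. Correct and descend.

Call:
{"name": "apply_moves", "arguments": {"steps": [[0, 0.0043, -0.0036, 0.2, 0.6], [0.02, 0, 0, 0, 0.6], [0.025, 0, 0, 0, 0.6], [0.025, 0, 0, 0, 0.6], [0.018, 0, 0, 0, 0.6], [0.01, 0, 0, 0, 0.6], [0.005, 0, 0, 0, 0.6], [0, 0, 0, 0, 0.6], [0, 0, 0, 0, 0], [0, 0, 0, 0, 0]], "newtons": 55}}

```text
time_s: 22.55
eef_pos: [0.5104, -0.0697, 0.1364]
eef_rot: [1.675, 0.823, -1.671]
force: [-0.0, -0.1, 0.2]
opening: 0.0444
```

Call:
{"name": "apply_moves", "arguments": {"steps": [[0, 0, 0, 0, 0], [0, 0, 0, 0, 0], [0, 0, 0, 0, 0], [0, 0, 0, 0, 0], [0, 0, 0, 0, 0], [0, 0, 0, 0, 0], [0, 0, 0, 0, 0], [0, 0, 0, 0, 0]]}}

```text
time_s: 23.22
eef_pos: [0.5091, -0.0693, 0.1353]
eef_rot: [1.673, 0.825, -1.674]
force: [-2.6, 2.3, 1.4]
opening: 0.0142
```

Call:
{"name": "apply_moves", "arguments": {"steps": [[-0.006, 0, 0, 0, 0], [-0.012, 0, 0, 0, 0], [-0.018, 0, 0, 0, 0], [-0.022, 0, 0, 0, 0], [-0.024, 0, 0, 0, 0], [-0.024, 0, 0, 0, 0], [-0.024, 0, 0, 0, 0], [-0.02, 0, 0, 0, 0], [-0.012, 0, 0, 0, 0], [-0.006, 0, 0, 0, 0]]}}

```text
time_s: 24.05
eef_pos: [0.5102, -0.07, 0.3052]
eef_rot: [1.675, 0.822, -1.67]
force: [-0.0, 0.8, -2.3]
opening: 0.0137
```

```bash
cat > cad.py <<'E'
from h import *
s=monitor.read_state();t=s["eef_pos"];T=R.from_rotvec(s["eef_rot"]).as_matrix();L=T[:2,1];S=-T[:2,2]
for nm in("wrist","top","scene"):
    c=cam(nm);P=cloud(c);im=c["image"].astype(int);d=P[...,:2]-t[:2]
    zr=t[2]+.008-.084
    m=(abs(d@S)<.09)&(abs(d@L)<.13)&(abs(P[...,2]-zr)<.012)&(c["range_z"]>0)
    if nm!="scene": m&=(im.max(-1)-im.min(-1)<40)
    if m.sum()<50: print(nm,"few",m.sum());continue
    a,b=d[m]@L,d[m]@S
    print(nm,m.sum(),"L",np.percentile(a,[.5,99.5]).round(4),"S",np.percentile(b,[.5,99.5]).round(4),"rim z ends",[np.median(P[m][(a>lo)&(a<hi)][:,2]).round(4) for lo,hi in((-.12,-.07),(.07,.12))])
    r=cv2.minAreaRect((P[m][:,:2]*1000).astype(np.float32));print("   ",np.round(r[0],1),np.round(r[1],1),round(r[2],1))
rel(None)
E
python3 cad.py
python3 - <<'E'
from h import *
for f in("top0.npz","scene0.npz"):
    D=np.load(f);P=D["P"];im=D["im"].astype(int)
    X=np.array([np.cos(np.radians(-67.5)),np.sin(np.radians(-67.5))]);Y=np.array([-X[1],X[0]])
    d=P[...,:2]-[.398,-.3256];x=d@X;y=d@Y
    m=(abs(x)<.14)&(abs(y)<.1)&(P[...,2]>.062)&(P[...,2]<.08)&(im.max(-1)<90)
    print(f,m.sum(),"z",np.median(P[m][:,2]))
    a=m&(abs(x)<.09);b=m&(abs(y)<.05)
    print(" y edges -",np.percentile(y[a&(y<0)],[2,50,98]).round(4),"+",np.percentile(y[a&(y>0)],[2,50,98]).round(4))
    print(" x edges -",np.percentile(x[b&(x<0)],[2,50,98]).round(4),"+",np.percentile(x[b&(x>0)],[2,50,98]).round(4))
    for s in(1,-1):
        k=a&(y*s>.06)&(y*s<.1);print(" long side slope deg",np.degrees(np.polyfit(x[k],y[k],1)[0]).round(2),k.sum())
E
```

```text
wrist 11382 L [-0.0982  0.0988] S [-0.0339  0.0632] rim z ends [np.float64(0.2263), np.float64(0.2268)]
    [517.7 -60.7] [104.4 199.2] 52.4
top 389 L [-0.1008  0.0986] S [-0.0639  0.057 ] rim z ends [np.float64(0.228), np.float64(0.228)]
    [507.9 -72. ] [121.9 200.7] 52.5
scene 837 L [-0.099   0.0992] S [-0.0713  0.0588] rim z ends [np.float64(0.2251), np.float64(0.2259)]
    [505.9 -75.3] [133.4 200.3] 51.7
t 24.2 tcp [ 0.5092 -0.0697  0.3027] yaw_y -37.55 F [-0.09 -0.06 -3.85] op 0.0136 j6 0.5
top0.npz 632 z 0.07014474287885342
 y edges - [-0.0785 -0.0738 -0.0696] + [0.0761 0.078  0.0802]
 x edges - [-0.1195 -0.1154 -0.1107] + [0.1121 0.1153 0.1197]
 long side slope deg -0.09 83
 long side slope deg -0.31 187
scene0.npz 1024 z 0.06919467654058625
 y edges - [-0.0796 -0.0758 -0.0693] + [0.074  0.0775 0.0845]
 x edges - [-0.115  -0.1103 -0.1076] + [0.1156 0.1204 0.1245]
 long side slope deg -0.1 253
 long side slope deg -0.21 264
```

Run:
```python
from h import *
P=np.load("top0.npz")["P"]
for a in np.arange(-.5,-.1,.05):
    m=(P[...,1]>a)&(P[...,1]<a+.05)&(P[...,2]>.15)&(P[...,2]<.45)&(P[...,0]>.3)
    print(round(a,2),m.sum(),np.percentile(P[m][:,0],1).round(3) if m.sum() else "")
rel((.3995,-.3266,.139),-67.7)
```

```text
-0.5 2412 0.503
-0.45 2384 0.532
-0.4 2381 0.544
-0.35 2163 0.592
-0.3 1386 0.618
-0.25 1196 0.833
-0.2 890 0.846
-0.15 575 0.985
t 24.2 tcp [ 0.5092 -0.0697  0.3027] yaw_y -37.55 F [-0.09 -0.06 -3.85] op 0.0136 j6 0.5
  dtool [0.1638 0.0697 0.2704] turn 30.15
  after turning [0.1637 0.196  0.199 ]
```

Call:
{"name": "apply_moves", "arguments": {"steps": [[-0.004, 0, 0, 5, 0], [-0.004, 0, 0, 5, 0], [-0.004, 0, 0, 5, 0], [-0.003, 0, 0, 5, 0], [0, 0, 0, 5, 0], [0, 0, 0, 5.15, 0], [0, 0.0082, 0.0083, 0, 0], [0, 0.0163, 0.0166, 0, 0], [0, 0.0163, 0.0166, 0, 0], [0, 0.0163, 0.0166, 0, 0]]}}

```text
time_s: 25.03
eef_pos: [0.476, -0.1457, 0.3169]
eef_rot: [2.004, 0.4, -2.009]
force: [-0.1, -0.1, -3.2]
opening: 0.0137
```

Call:
{"name": "apply_moves", "arguments": {"steps": [[0, 0.0163, 0.0166, 0, 0], [0, 0.0163, 0.0166, 0, 0], [0, 0.0163, 0.0166, 0, 0], [0, 0.0163, 0.0166, 0, 0], [0, 0.0163, 0.0166, 0, 0], [0, 0.0163, 0.0166, 0, 0], [0, 0.0163, 0.0166, 0, 0], [0, 0.0163, 0.0166, 0, 0], [0, 0.0082, 0.0083, 0, 0], [0, 0, 0, 0, 0]]}}

```text
time_s: 25.87
eef_pos: [0.3977, -0.3284, 0.3171]
eef_rot: [2.007, 0.395, -2.012]
force: [0.1, 0.3, -3.3]
opening: 0.014
```

Call:
{"name": "apply_moves", "arguments": {"steps": [[0, 0, 0, 0, 0], [0, 0, 0, 0, 0]]}}

```text
time_s: 26.03
eef_pos: [0.3993, -0.3255, 0.3178]
eef_rot: [2.008, 0.398, -2.008]
force: [0.7, -0.5, -4.3]
opening: 0.0142
```

```bash
python3 - <<'E'
from h import *
rel((.3995,-.3266,.220),-67.7)
E
python3 cad.py
```

```text
t 26.03 tcp [ 0.3993 -0.3255  0.3178] yaw_y -67.65 F [ 0.71 -0.51 -4.26] op 0.0142 j6 0.47
  dtool [0.0978 0.0012 0.0003] turn 0.05
  after turning [0.0978 0.0011 0.0003]
wrist 11183 L [-0.0982  0.099 ] S [-0.0338  0.0632] rim z ends [np.float64(0.2392), np.float64(0.239)]
    [ 410.6 -321.2] [104.3 199.4] 22.3
top 507 L [-0.1012  0.0758] S [-0.0666  0.0631] rim z ends [np.float64(0.2407), np.float64(0.2404)]
    [ 391.8 -314.7] [132.  178.1] 25.3
scene 1776 L [-0.0975  0.1013] S [-0.0683  0.0593] rim z ends [np.float64(0.2392), np.float64(0.2397)]
    [ 396.1 -328.3] [131.1 201.4] 22.7
t 26.18 tcp [ 0.3997 -0.3254  0.3182] yaw_y -67.6 F [ 0.1   0.39 -4.11] op 0.0139 j6 0.47
```

Call:
{"name": "apply_moves", "arguments": {"steps": [[0.006, 0.001, 0, 0, 0], [0.012, 0, 0, 0, 0], [0.016, 0, 0, 0, 0], [0.018, 0, 0, 0, 0], [0.018, 0, 0, 0, 0], [0.014, 0, 0, 0, 0], [0.008, 0, 0, 0, 0], [0.004, 0, 0, 0, 0], [0, 0, 0, 0, 0], [0, 0, 0, 0, 0]]}}

```text
time_s: 27.02
eef_pos: [0.4002, -0.3273, 0.2228]
eef_rot: [2.008, 0.395, -2.007]
force: [1.0, 0.4, -4.0]
opening: 0.0141
```

```bash
python3 cad.py
python3 - <<'E'
from h import *
a=cam("top")["image"][170:300,260:420];b=cam("scene")["image"][200:360,180:350]
A=cv2.resize(a,(480,390),interpolation=cv2.INTER_CUBIC);B=cv2.resize(b,(0,0),fx=390/160,fy=390/160,interpolation=cv2.INTER_CUBIC)[:, :320] if 0 else cv2.resize(b,(315,390),interpolation=cv2.INTER_CUBIC)
cv2.imwrite("pics/c6.png",np.clip(np.hstack([A,B]).astype(float)*1.4,0,255)[...,::-1])
E
```

```text
wrist 12343 L [-0.0979  0.1284] S [-0.0335  0.0883] rim z ends [np.float64(0.1439), np.float64(0.1445)]
    [ 429.3 -332.1] [130.4 228.9] 22.1
top 389 L [-0.1007  0.1108] S [-0.0669  0.0888] rim z ends [np.float64(0.1457), np.float64(0.145)]
    [ 408.4 -342. ] [146.  239.9] 31.3
scene 1695 L [-0.0969  0.1246] S [-0.0688  0.0812] rim z ends [np.float64(0.1441), np.float64(0.145)]
    [ 413.7 -338.4] [156.4 231.8] 24.2
t 27.17 tcp [ 0.4002 -0.3276  0.2232] yaw_y -67.7 F [ 0.13 -0.67 -2.54] op 0.0143 j6 0.47[ WARN:0@2.105] global loadsave.cpp:1063 imwrite_ Unsupported depth image for selected encoder is fallbacked to CV_8U.
```

View pics/c6.png

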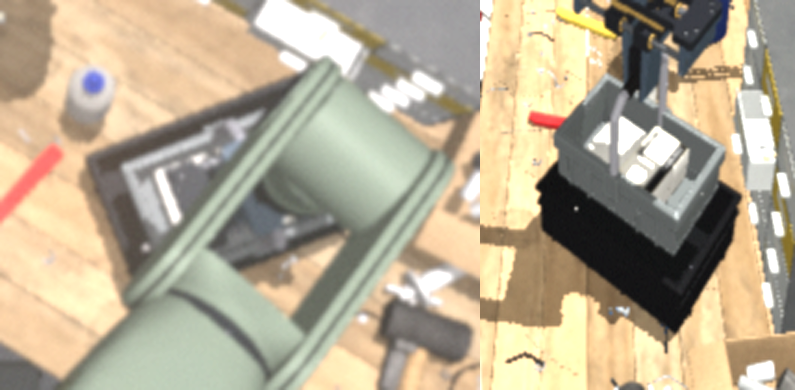

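The view shows the caddy over the crate with all three boxes inside at (600–670,160). A quick numeric check of the crate rim in the current views, relative to the TCP:

Run:
```python
from h import *
s=monitor.read_state();t=s["eef_pos"];T=R.from_rotvec(s["eef_rot"]).as_matrix();L=T[:2,1];S=-T[:2,2]
for nm in("wrist","top","scene"):
    c=cam(nm);P=cloud(c);im=c["image"].astype(int);d=P[...,:2]-t[:2];a=d@L;b=d@S
    m=(abs(a)<.14)&(abs(b)<.1)&(P[...,2]>.063)&(P[...,2]<.076)&(c["range_z"]>0)&(im.max(-1)<90)
    for n,k in(("+S",m&(b>.066)&(abs(a)<.08)),("-S",m&(b<-.066)&(abs(a)<.08)),("+L",m&(a>.104)&(abs(b)<.05)),("-L",m&(a<-.104)&(abs(b)<.05))):
        if k.sum()>8: print(nm,n,k.sum(),np.percentile((b if "S" in n else a)[k],[3,97]).round(4))
```

```text
wrist +S 1983 [0.0758 0.0843]
top +S 72 [0.075 0.079]
top -S 89 [-0.0794 -0.0711]
top -L 95 [-0.1219 -0.1133]
scene -S 234 [-0.0807 -0.0708]
scene +L 131 [0.1128 0.1216]
scene -L 15 [-0.1172 -0.1099]
```

Centred to within 2 mm. Lowering.

Call:
{"name": "apply_moves", "arguments": {"steps": [[0.006, 0, -0.0015, 0, 0], [0.01, 0, 0, 0, 0], [0.012, 0, 0, 0, 0], [0.012, 0, 0, 0, 0], [0.012, 0, 0, 0, 0], [0.01, 0, 0, 0, 0], [0.008, 0, 0, 0, 0], [0.004, 0, 0, 0, 0], [0.002, 0, 0, 0, 0], [0, 0, 0, 0, 0]]}}

```text
time_s: 28.25
eef_pos: [0.4011, -0.3266, 0.1459]
eef_rot: [2.008, 0.396, -2.008]
force: [-0.1, 0.6, -3.9]
opening: 0.0136
```

Call:
{"name": "apply_moves", "arguments": {"steps": [[0.002, 0, 0, 0, 0], [0.002, 0, 0, 0, 0], [0.002, 0, 0, 0, 0], [0, 0, 0, 0, 0]]}}

```text
time_s: 28.58
eef_pos: [0.401, -0.3265, 0.1401]
eef_rot: [2.008, 0.396, -2.008]
force: [-0.3, 0.5, -3.9]
opening: 0.0136
```

Call:
{"name": "apply_moves", "arguments": {"steps": [[0.001, 0, 0, 0, 0], [0.001, 0, 0, 0, 0], [0, 0, 0, 0, 0], [0, 0, 0, 0, 0]]}}

```text
time_s: 28.92
eef_pos: [0.4013, -0.3268, 0.1392]
eef_rot: [2.008, 0.395, -2.007]
force: [-1.1, 1.9, 4.8]
opening: 0.0137
```

Contact came at the predicted height. Release and rise clear.

Call:
{"name": "apply_moves", "arguments": {"steps": [[0, 0, 0, 0, 0.5], [0, 0, 0, 0, 0.5], [0, 0, 0, 0, 0.5], [0, 0, 0, 0, 0.5], [0, 0, 0, 0, 0.5], [0, 0, 0, 0, 0.5], [0, 0, 0, 0, 0.5], [0, 0, 0, 0, 0.5]]}}

```text
time_s: 29.58
eef_pos: [0.4011, -0.3266, 0.1381]
eef_rot: [2.008, 0.396, -2.008]
force: [-0.8, 0.1, -0.6]
opening: 0.0457
```

Call:
{"name": "apply_moves", "arguments": {"steps": [[-0.006, 0, 0, 0, 0.5], [-0.015, 0, 0, 0, 0.5], [-0.025, 0, 0, 0, 0.5], [-0.025, 0, 0, 0, 0.5], [-0.025, 0, 0, 0, 0.5], [-0.025, 0, 0, 0, 0.5], [-0.025, 0, 0, 0, 0.5], [-0.02, 0, 0.02, 0, 0.5], [-0.01, 0, 0.03, 0, 0.5], [0, 0, 0.03, 0, 0.5]]}}

```text
time_s: 30.42
eef_pos: [0.3275, -0.358, 0.3175]
eef_rot: [2.008, 0.392, -2.002]
force: [0.4, -0.4, 0.2]
opening: 0.0455
```

Call:
{"name": "apply_moves", "arguments": {"steps": [[0, 0, 0, 0, 0.5], [0, 0, 0, 0, 0.5], [0, 0, 0, 0, 0.5]]}}

```text
time_s: 30.67
eef_pos: [0.3273, -0.3568, 0.3144]
eef_rot: [2.009, 0.395, -2.008]
force: [1.1, -0.3, -0.2]
opening: 0.0453
```

Run:
```python
from h import *
rel(None)
b=cam("scene");a=cam("top");P=cloud(b)
d=P[...,:2]-[.401,-.3268]
L=np.array([.379,-.925]);S=np.array([.925,.379])
m=(abs(d@L)<.105)&(abs(d@S)<.066)&(P[...,2]>.05)&(P[...,2]<.075)
x=d@L;print("rim z ends",[np.median(P[m&(x*s>.085)][:,2]).round(4) for s in(-1,1)],"S ends",[np.median(P[m&((d@S)*s>.05)][:,2]).round(4) for s in(-1,1)])
cv2.imwrite("pics/e7.png",cv2.resize(b["image"][80:350,170:370],(0,0),fx=2.2,fy=2.2,interpolation=cv2.INTER_CUBIC)[...,::-1])
P=cloud(a);im=a["image"].astype(int);v,u=np.mgrid[:384,:512]
def box(u0,u1,v0,v1): return (u>=u0)&(u<=u1)&(v>=v0)&(v<=v1)
for n,k in(("seal",box(278,300,190,218)&(P[...,2]>.1)&(P[...,2]<.155)),("oil",box(228,248,150,172)&(P[...,2]>.1)&(P[...,2]<.14))): print(n,np.median(P[k],0),k.sum())
```

```text
t 30.67 tcp [ 0.3273 -0.3568  0.3144] yaw_y -67.73 F [ 1.08 -0.26 -0.22] op 0.0453 j6 0.33
rim z ends [np.float64(0.0606), np.float64(0.061)] S ends [np.float64(0.0614), np.float64(0.0608)]
seal [ 0.49445089 -0.18692177  0.10998167] 171
oil [ 0.61493295 -0.02740534  0.11305257] 56
```

View pics/e7.png

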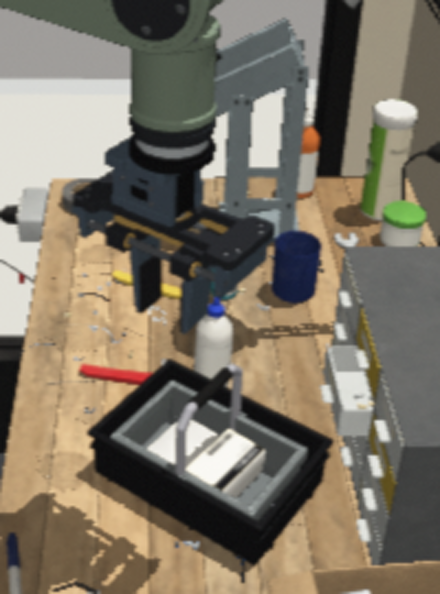

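The caddy sits level in the crate at rim height 0.061 m with the boxes inside, and both bottles are standing. The robot is clear, so I'm handing in.

```bash
python3 -c "
from cell import job; print(job.finish_job())"
```

```text
the job is handed in; nothing more can be done
None
```

I filled the caddy at the chute with all three boxes and set it down on the bench. I then took it by its handle, lowered it to the bottom of the job crate and handed the job in at about 31 s.

**Last checks**
- **Caddy:** it sits level in the crate, with its rim at 0.061 m against the expected 0.062 m.
- **Boxes:** all three were visible in the caddy just above the crate. None lay on the bench after filling.
- **Flap:** it was shut and the lane empty when I withdrew from the chute. The arm did not go near it again.
- **Bottles:** the sealant bottle is within 1 mm of its first position. The oil bottle's reading wandered by 3 to 5 mm between partly hidden views. The wrist view before the handle grasp showed it standing, and I took the difference as measuring noise.
- **Robot:** the gripper is open and clear of everything. The largest force I read in the states returned was about 9 N.

**What went wrong**
- **First rim grasp:** I lifted before the fingers had finished closing, so they closed on nothing. The caddy had not moved, and the second grasp held.
- **At the chute:** I overshot sideways by 10 mm and corrected it before lowering the caddy under the mouth.

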